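# Change a specimen photo desk from lamp to light table

## Robot

A 6-joint arm with a two-finger parallel gripper is mounted at the origin on the work surface. World frame = base frame: x ahead of the robot, y to its left, z up, the work surface at z = 0. Lengths are in m, angles in rad, forces in N, time in s.
With the tool pointing down it reaches from about 0.35 to 0.975 m from the base axis. Payload 4.9 kg.
Tool frame: the origin (TCP) lies midway between the tips of the shut fingers; the grasp point (between the pads) lies 19 mm behind it (ctrl.tcp_to_grasp is the distance from the TCP to the grasp point, in m); z points along the fingers, y is the line along which they close (so a half turn about z gives the same grasp; the last joint's range is limited). The gripper opens to 85 mm and grips with 20 to 120 N. Pads are 22 mm wide; open, the fingers measure 114 mm over their backs; the gripper's body (76 mm by 85 mm) begins 54 mm behind the grasp point. The pads swing forward as they close: fully open they stand 13 mm farther back than shut.
Start: joints at [-1.449, 0.053, 1.613, -0, 1.476, -0.119], TCP at [0.149, -0.607, 0.231] pointing down, gripper open.
Joint ranges: [-3.01, 3.01], [-1.01, 2.22], [0.06, 2.58], [-1.02, 4.17], [0.09, 2.62], [-3.14, 3.14]. Speed limits (rad/s): [2.57, 2.57, 3.14, 3.14, 3.14, 3.14].

## Interface

Orientations are given as a rotation vector (axis times angle).
In Python, from station import ctrl, optics, job, telemetry gives the robot as it stands (ctrl), with the cameras (optics), the job (job) and the readings (telemetry).
- The arm moves only by the tool jog_arm, called after "Request:" by a JSON object that holds its "op" and its "data". Schema: {"type":"object","properties":{"motion":{"type":"array","items":{"type":"object","properties":{"aperture":{"type":"number"},"dx":{"type":"number"},"dy":{"type":"number"},"dz":{"type":"number"},"wx":{"type":"number"},"wy":{"type":"number"},"wz":{"type":"number"}},"additionalProperties":false,"required":["aperture"]},"minItems":1,"maxItems":20},"grip_n":{"type":"number"},"only":{"type":"string"},"quiet":{"type":"boolean"},"lines":{"type":"string"}},"required":["motion"],"additionalProperties":false}. motion is a list of rows, 1 to 20 of them, each an object with the fields aperture (the finger opening in m), dx, dy, dz (the shift in a scale on which 1.0 is 0.6 m), wx, wy, wz (a rotation vector in a scale on which 1.0 is 2 rad); a field left out counts as zero (the opening has to be given); each row is the pose to reach, as a shift and turn from the pose commanded when the call began, along the tool's axes at that moment; what a row does not reach only later rows make up. A row lasts 1/12 s, in which the tool goes at most 0.0417 m and 0.125 rad, less where a joint would pass 70% of its speed; a pose out of reach is approached as far as the arm can. The fingers move at their own pace and stop on an object; grip_n is the grip in N (left out, the last holds). Time passes only in rows, so rows that do not move let the fingers close. The tool returns the time, the measured TCP pose, the force, the opening and the grip force at its end. only (a regular expression) keeps the lines of the reply that match it, lines (a string "A,B") keeps lines A to B, and quiet returns only ok. No shift or turn number may pass 1 either way. Input that does not fit is refused with a message, and nothing moves.
- telemetry.get_obs(): the state, without advancing time (a new reading comes with each control period).
- optics.get_image(name): name is "side" or "top" or "wrist"; returns the picture (400x640x3 uint8, red, green, blue); there is no depth.
- optics.camera_params(name): a dict with "fx", "fy", "cx", "cy" (pixels), "T" (4x4, takes a point from camera to world coordinates); the wrist camera has in their place "tool_from_camera" (4x4, takes a point from camera to tool coordinates, whose origin is the TCP and whose axes are the flange's). Camera axes: x right, y down, z forward; pixel columns grow to the right and rows downward; lengths in m; the calibration is good to about 2 mm. A picture is of the moment at which its call begins: read the wrist's pose just before it. camera_params takes no time and is no camera call.
- job.finish_job(): hands the job in; it is judged then, once.
The state is a dict: "t": time; "q": joint angles; "dq": joint speeds; "effort": joint torques, N m; "tool_pos": TCP position; "tool_rot": TCP orientation; "contact_force": force on the tool from outside, world axes, zero at the start; "wrist_torque": the same for the moment, N m; "opening": finger opening in m; "grip_force": force on a finger pad.
Only numpy, scipy, OpenCV 4.12 (cv2) and the standard library are available. Lean on these libraries where they do the work, as an engineer would, in place of code of your own. Each camera call takes 0.05 s, during which the arm holds its last target. There are 200 camera calls.

## Task

We are going to photograph the next insects lit from below: switch the lamp off at the red rocker switch and switch the light table on at the green rocker switch, pressing each until it snaps over. A rocker is on when its end with the white bar is down. Leave the blue rocker switch (the computer's) as it is.

Things in the scene. Friction and masses are not known exactly. Their poses are not given: they have to be found in the camera images.
- green_switch: switch of the light table: grey base 112 x 66 x 16 mm, fixed. Origin under its centre on the table, z up, +x to the ON end. Its green paddle, 84 (x) x 46 (y) x 10 mm, seesaws about y; pivot 34 mm above the origin, in mid-plate. A white bar 30 mm from the pivot marks its ON end. Starts off (bar end up). Cheeks 38 mm high flank the pivot (|x| under 13 mm); both ends are free from above.
- green_rocker (a joint): green paddle angle, rad: +0.24 on (white-bar end down on its stop), -0.24 off (plain end down), 0 level. Starts off. About 4 N on the raised end, 28 mm from the pivot, starts it; past level it snaps over by itself and stays. There the top face is 46 mm above the table when raised, 39 when level, 32 when lowered.
- red_switch: switch of the lamp: grey base 112 x 66 x 16 mm, fixed. Origin under its centre on the table, z up, +x to the ON end. Its red paddle, 84 (x) x 46 (y) x 10 mm, seesaws about y; pivot 34 mm above the origin, in mid-plate. A white bar 30 mm from the pivot marks its ON end. Starts on (plain end up). Cheeks 38 mm high flank the pivot (|x| under 13 mm); both ends are free from above.
- red_rocker (a joint): red paddle angle, rad: +0.24 on (white-bar end down on its stop), -0.24 off (plain end down), 0 level. Starts on. About 4 N on the raised end, 28 mm from the pivot, starts it; past level it snaps over by itself and stays. There the top face is 46 mm above the table when raised, 39 when level, 32 when lowered.
- blue_bar (a point): centre of the white bar, on the top face of the blue paddle of the computer's switch, a bystander of the same build (112 x 66 mm base, at most 50 mm high). It starts on (white-bar end down) and must not be switched.

How it is judged:
By the outcome, as a careful person would: the job done as asked, in the order asked, and still so for the second after the job is handed in, with the robot touching nothing.
It also fails if it takes over 32 s, if anything falls off the work surface, if the arm or the gripper's body presses on something with over 40 N, if the wrist force passes 120 N, or if a joint passes its speed limit or range.

## Working session

There is one attempt and no reset: what is moved stays moved. The work goes in short steps, Python scripts to look and compute and a tool call to move; the robot and the scene stay as the last step left them, time stands still between calls to the robot, and variables do not carry over. Pictures are saved under pics/ and viewed, at most 10 in all, crops included, and the job is handed in when it is done.

```bash
ls; mkdir -p pics; python3 - <<'E'
from station import ctrl, optics, job, telemetry
import cv2,numpy as np
for n in ("top","side"):
    im=optics.get_image(n); cv2.imwrite(f"pics/{n}0.png",im[:,:,::-1])
    p=optics.camera_params(n); print(n,p["fx"],p["cx"],p["cy"],np.round(p["T"],3).tolist())
o=telemetry.get_obs(); print(o["t"],o["tool_pos"],o["tool_rot"])
E
```

```text
pics
station.py
top 402.8958662445078 313.187571975673 204.04950234718703 [[0.09, -0.967, 0.24, 0.384], [-0.996, -0.086, 0.028, 0.008], [-0.006, -0.241, -0.97, 0.712], [0.0, 0.0, 0.0, 1.0]]
side 387.40880106552424 313.7047582006738 200.08900482202094 [[-0.969, -0.161, 0.186, 0.403], [-0.245, 0.569, -0.785, 0.606], [0.02, -0.806, -0.591, 0.501], [0.0, 0.0, 0.0, 1.0]]
0.1 [ 0.14897832 -0.6063956   0.23017854] [-3.11698446e+00 -3.77080045e-01 -3.82202311e-05]
```

View pics/top0.png

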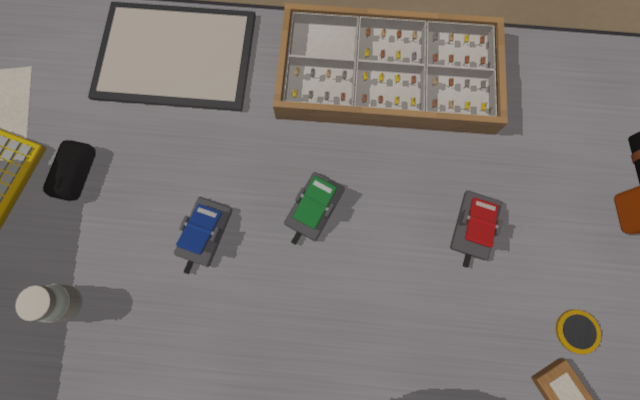

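View pics/side0.png

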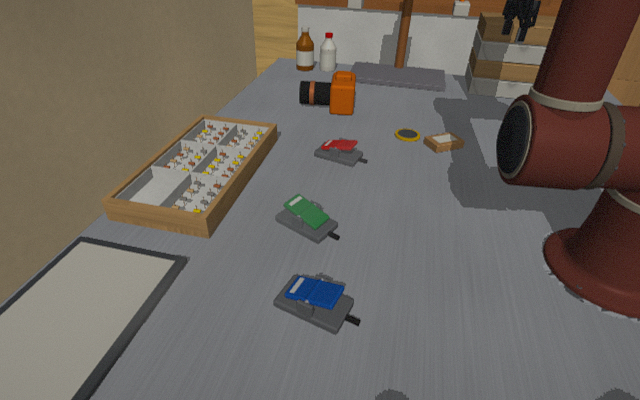

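The top view shows the switches with red at about (482,222), green (316,203) and blue (200,230). Their white bars are toward the image top, which is away from the robot. The side view shows all three too, with red at (339,146), green (307,212) and blue (314,292).

```bash
cat > h.py <<'E'
import cv2,numpy as np
from station import ctrl, optics, job, telemetry
def ray(n,uv):
    p=optics.camera_params(n);T=np.array(p["T"])
    d=T[:3,:3]@[(uv[0]-p["cx"])/p["fx"],(uv[1]-p["cy"])/p["fy"],1]
    return T[:3,3],d/np.linalg.norm(d)
def plane(n,uv,z):
    o,d=ray(n,uv); return o+d*(z-o[2])/d[2]
def tri(a,b):
    (o1,d1),(o2,d2)=ray("top",a),ray("side",b)
    s=np.linalg.lstsq(np.c_[d1,-d2],o2-o1,rcond=None)[0]
    P,Q=o1+d1*s[0],o2+d2*s[1]; return (P+Q)/2,np.linalg.norm(P-Q)
HUE=dict(red=(0,60),green=(60,60),blue=(118,60))
SEED=dict(top=dict(red=(482,222),green=(316,203),blue=(200,230)),side=dict(red=(339,146),green=(307,212),blue=(314,292)))
def cen(m):
    y,x=np.nonzero(m); return np.array([x.mean(),y.mean()]),len(x)
def find(n,im,c):
    hsv=cv2.cvtColor(im,cv2.COLOR_RGB2HSV).astype(int)
    near=np.zeros(im.shape[:2],np.uint8); cv2.circle(near,SEED[n][c],34,255,-1)
    dh=np.abs((hsv[...,0]-HUE[c][0]+90)%180-90)
    col=((dh<15)&(hsv[...,1]>120)&(hsv[...,2]>50)&(near>0)).astype(np.uint8)
    k=cv2.dilate(col,np.ones((7,7)))
    wh=((hsv[...,2]>165)&(hsv[...,1]<70)&(k>0)).astype(np.uint8)
    full=cv2.convexHull(cv2.findNonZero(col|wh))
    return cen(col),cen(wh),cv2.minAreaRect(full)
E
python3 - <<'E'
from h import *
I={n:cv2.imread(f"pics/{n}0.png")[:,:,::-1].copy() for n in("top","side")}
np.set_printoptions(precision=4,suppress=True)
for c in HUE:
    F={n:find(n,I[n],c) for n in I}
    for n in F: print(c,n,F[n])
    b,e=tri(F["top"][1][0],F["side"][1][0]); m,e2=tri(F["top"][2][0],F["side"][2][0])
    print(" bar",b,e," paddle mid",m,e2, "dist",np.linalg.norm((b-m)), "yaw",np.arctan2(*(b-m)[1::-1]))
    box=cv2.boxPoints(F["top"][2]); w=np.array([plane("top",q,.039) for q in box]); print(" sides",np.linalg.norm(w[0]-w[1]),np.linalg.norm(w[1]-w[2]), "mid on z=.039",plane("top",F["top"][2][0],.039))
out=np.vstack([cv2.resize(I["top"][160:280,160:520],(720,240)),cv2.resize(I["side"][120:340,250:390],(0,0),fx=1.6,fy=1.6)[:,:].repeat(1,0) if 0 else cv2.resize(I["side"][180:340,250:490],(720,360))[:360]])
cv2.imwrite("pics/z.png",out[:,:,::-1])
E
```

```text
red top ((array([481.2529, 223.7796]), 1107), (array([nan, nan]), 0), ((481.5961608886719, 222.01922607421875), (29.41741943359375, 46.0872917175293), 11.309932708740234))
red side ((array([340.2   , 141.4847]), 295), (array([nan, nan]), 0), ((338.5, 130.5), (37.0, 35.0), 90.0))
 ** On entry to DLASCL parameter number  4 had an illegal value
 ** On entry to DLASCL parameter number  4 had an illegal value
 ** On entry to DLASCL parameter number  4 had an illegal value
 ** On entry to DLASCL parameter number  4 had an illegal value
 ** On entry to DLASCL parameter number  5 had an illegal value
 ** On entry to DLASCL parameter number  4 had an illegal valueh.py:16: RuntimeWarning: Mean of empty slice.
  y,x=np.nonzero(m); return np.array([x.mean(),y.mean()]),len(x)
  ret = ret.dtype.type(ret / rcount)
Traceback (most recent call last):
  File "h.py", line 11, in tri
    s=np.linalg.lstsq(np.c_[d1,-d2],o2-o1,rcond=None)[0]
      ~~~~~~~~~~~~~~~^^^^^^^^^^^^^^^^^^^^^^^^^^^^^^^^
numpy.linalg.LinAlgError: SVD did not converge in Linear Least Squares
```

```bash
sed -i 's/dh<15/dh<9+6*(c!="red")/; s/SEED\[n\]\[c\],34/SEED[n][c],34 if n=="top" or c!="red" else 24/; s/>165)&(hsv\[...,1\]<70)/>145)\&(hsv[...,1]<60)/' h.py
cat > m.py <<'E'
from h import *
I={n:cv2.imread(f"pics/{n}0.png")[:,:,::-1].copy() for n in("top","side")}
np.set_printoptions(precision=4,suppress=True)
t=I["top"][200:216,470:500]; print(t.min(2).max(), I["side"][135:155,315:345].min(2).max())
up=lambda a,w,h:cv2.resize(a,(w,h),interpolation=cv2.INTER_NEAREST)
S,Tp=I["side"],I["top"]
cv2.imwrite("pics/z.png",np.vstack([np.hstack([up(Tp[y-35:y+35,x-35:x+35],260,260) for x,y in SEED["top"].values()]),np.hstack([up(S[y-45:y+45,x-45:x+45],260,260) for x,y in SEED["side"].values()])])[:,:,::-1])
for c in HUE:
    F={n:find(n,I[n],c) for n in I}
    for n in F: print(c,n,[F[n][0],F[n][1]],F[n][2])
    b,e=tri(F["top"][1][0],F["side"][1][0]); m,e2=tri(F["top"][2][0],F["side"][2][0])
    print(" bar",b,e," paddle mid",m,e2, "dist",np.linalg.norm((b-m)), "yaw",np.arctan2(*(b-m)[1::-1]))
    w=np.array([plane("top",q,.039) for q in cv2.boxPoints(F["top"][2])]); print(" sides",np.linalg.norm(w[0]-w[1]),np.linalg.norm(w[1]-w[2]), "mid on z=.039",plane("top",F["top"][2][0],.039))
E
python3 m.py 2>&1 | grep -v DLA | head -60
```

```text
151 148
red top [(array([481.2529, 223.7796]), 1107), (array([485.0972, 205.4861]), 72)] ((481.5961608886719, 222.01922607421875), (29.41741943359375, 46.0872917175293), 11.309932708740234)
red side [(array([340.0487, 144.4307]), 267), (array([328.1429, 142.2857]), 7)] ((338.5, 144.0), (10.0, 35.0), 90.0)
 bar [ 0.5761 -0.2693  0.0326] 0.00045309346761499084  paddle mid [ 0.5466 -0.2619  0.0356] 0.0025622656000405786 dist 0.030548667535044833 yaw -0.24767171184736103
 sides 0.08165698348029342 0.04955449831322175 mid on z=.039 [ 0.5445 -0.2605  0.039 ]
green top [(array([313.0826, 203.7771]), 1041), (array([322.    , 186.2967]), 91)] ((314.03619384765625, 201.78485107421875), (25.14120101928711, 47.10870361328125), 27.979475021362305)
green side [(array([310.7309, 214.0741]), 405), (array([295.1316, 200.5   ]), 38)] ((306.4364929199219, 210.4496612548828), (42.84921646118164, 18.425703048706055), 38.41805648803711)
 bar [0.581  0.0147 0.047 ] 0.00020848835955236778  paddle mid [0.5549 0.0261 0.0363] 0.0006727880461509022 dist 0.030453522595432127 yaw -0.41324099743936965
 sides 0.0835280634917593 0.04422646361777182 mid on z=.039 [0.5545 0.0261 0.039 ]
blue top [(array([197.6447, 230.5495]), 1092), (array([206.3158, 212.0526]), 57)] ((198.30001831054688, 228.4000244140625), (25.93838882446289, 49.64070510864258), 26.56505012512207)
blue side [(array([316.3166, 292.3313]), 1153), (array([296.2791, 285.2093]), 43)] ((313.89910888671875, 291.38671875), (55.616966247558594, 26.54637336730957), 14.620874404907227)
 bar [0.5214 0.2105 0.0321] 4.499416912073492e-05  paddle mid [0.4909 0.2186 0.036 ] 0.00027329823129419126 dist 0.0317381198352183 yaw -0.25845825560782515
 sides 0.0834952667981977 0.04614092668928414 mid on z=.039 [0.4906 0.2177 0.039 ]
```

View pics/z.png

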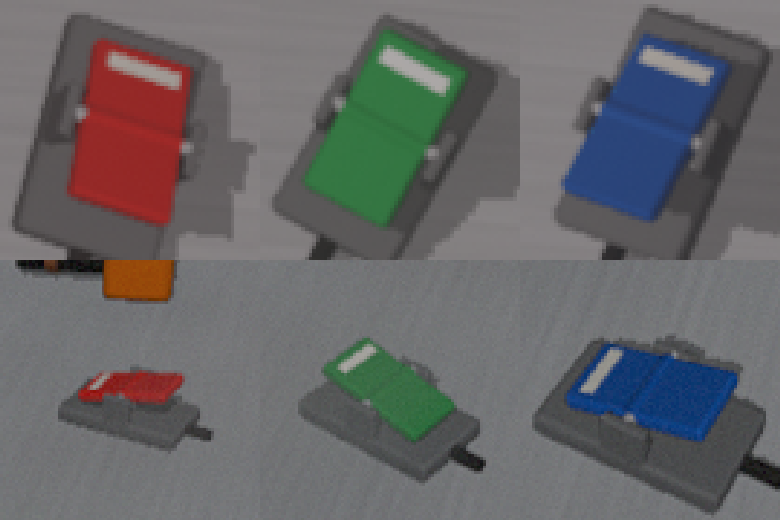

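Triangulated heights match the text: the red bar is at 32.6 mm (on), green at 47 mm (off) and blue at 32.1 mm (on), and paddle centres are near 36–39 mm. The crops confirm it: red's plain end and green's bar end are raised. The press point for red is (0.520,-0.2545), and for green (0.579,0.0155). First I'll hover over red.

The rows are not in the units I measure in: shifts go in shares of 0.6 m and turns go in shares of 2 rad. I convert before sending: 0.444 m / 0.6 = 0.74, 0.13 m / 0.6 = 0.2167, 0.49 rad / 2 = 0.245.

Request:
{"op": "jog_arm", "data": {"motion": [{"aperture": 0, "dx": 0.74, "dy": -0.4217, "dz": 0.2167, "wz": 0.245}, {"aperture": 0, "dx": 0.74, "dy": -0.4217, "dz": 0.2167, "wz": 0.245}, {"aperture": 0, "dx": 0.74, "dy": -0.4217, "dz": 0.2167, "wz": 0.245}, {"aperture": 0, "dx": 0.74, "dy": -0.4217, "dz": 0.2167, "wz": 0.245}, {"aperture": 0, "dx": 0.74, "dy": -0.4217, "dz": 0.2167, "wz": 0.245}, {"aperture": 0, "dx": 0.74, "dy": -0.4217, "dz": 0.2167, "wz": 0.245}, {"aperture": 0, "dx": 0.74, "dy": -0.4217, "dz": 0.2167, "wz": 0.245}, {"aperture": 0, "dx": 0.74, "dy": -0.4217, "dz": 0.2167, "wz": 0.245}, {"aperture": 0, "dx": 0.74, "dy": -0.4217, "dz": 0.2167, "wz": 0.245}, {"aperture": 0, "dx": 0.74, "dy": -0.4217, "dz": 0.2167, "wz": 0.245}, {"aperture": 0, "dx": 0.74, "dy": -0.4217, "dz": 0.2167, "wz": 0.245}, {"aperture": 0, "dx": 0.74, "dy": -0.4217, "dz": 0.2167, "wz": 0.245}, {"aperture": 0, "dx": 0.74, "dy": -0.4217, "dz": 0.2167, "wz": 0.245}, {"aperture": 0, "dx": 0.74, "dy": -0.4217, "dz": 0.2167, "wz": 0.245}, {"aperture": 0, "dx": 0.74, "dy": -0.4217, "dz": 0.2167, "wz": 0.245}, {"aperture": 0, "dx": 0.74, "dy": -0.4217, "dz": 0.2167, "wz": 0.245}], "grip_n": 20}}

```text
t: 1.43
tool_pos: [0.5195, -0.2555, 0.101]
tool_rot: [3.117, -0.39, -0.001]
contact_force: [-0.1, 0.2, 0.1]
opening: 0.0001
grip_force: 0.0
```

```bash
python3 - <<'E'
from h import *
o=telemetry.get_obs(); print(o["tool_pos"],o["tool_rot"],o["contact_force"])
im=[optics.get_image(n) for n in("top","wrist")]
cv2.imwrite("pics/a.png",np.hstack([cv2.resize(im[0][100:300,360:600],(400,334)),cv2.resize(im[1],(400,334))])[:,:,::-1])
E
```

```text
[ 0.51953018 -0.25548978  0.10104813] [ 3.11718200e+00 -3.90087734e-01 -1.17806523e-03] [-0.09664653  0.153431    0.06476423]
```

View pics/a.png

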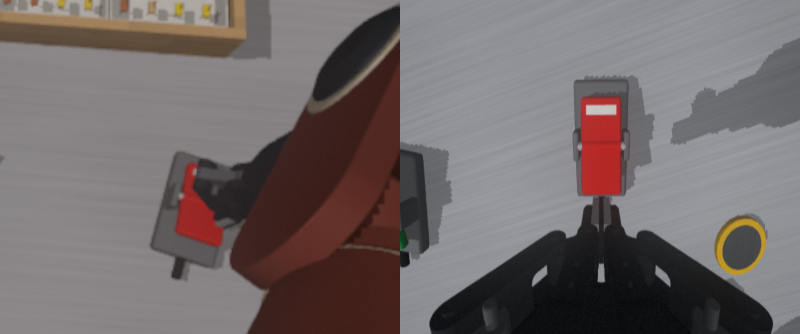

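The wrist view shows the shut fingers centred on red's plain end at about (600,195) and lined up with the switch. Pressing now, then looking at it.

Request:
{"op": "jog_arm", "data": {"motion": [{"aperture": 0, "dz": 0.0583}, {"aperture": 0, "dz": 0.0833}, {"aperture": 0, "dz": 0.0933}, {"aperture": 0, "dz": 0.1}, {"aperture": 0, "dz": 0.105}, {"aperture": 0, "dz": 0.1083}, {"aperture": 0, "dz": 0.1083}]}}

```text
t: 2.12
tool_pos: [0.5203, -0.2559, 0.037]
tool_rot: [3.117, -0.391, 0.002]
contact_force: [-0.1, 0.3, 0.5]
opening: 0.0003
grip_force: 0.0
```

Request:
{"op": "jog_arm", "data": {"motion": [{"aperture": 0, "dz": -0.0583}, {"aperture": 0, "dz": -0.1083}, {"aperture": 0, "dz": -0.1083}, {"aperture": 0, "dz": -0.1083}]}}

```text
t: 2.45
tool_pos: [0.5221, -0.2567, 0.1053]
tool_rot: [3.114, -0.39, 0.01]
contact_force: [0.2, -1.0, -1.1]
opening: 0.0001
grip_force: 0.0
```

```bash
python3 - <<'E'
from h import *
o=telemetry.get_obs(); print(o["tool_pos"],o["tool_rot"],o["contact_force"])
im=[optics.get_image(n) for n in("side","wrist")]
cv2.imwrite("pics/b.png",np.hstack([cv2.resize(im[0][100:200,280:400],(400,334)),cv2.resize(im[1],(400,334))])[:,:,::-1])
E
```

```text
[ 0.52212915 -0.25673281  0.10527466] [ 3.11404637 -0.38982679  0.01038184] [ 0.19213412 -0.99159596 -1.10005124]
```

View pics/b.png

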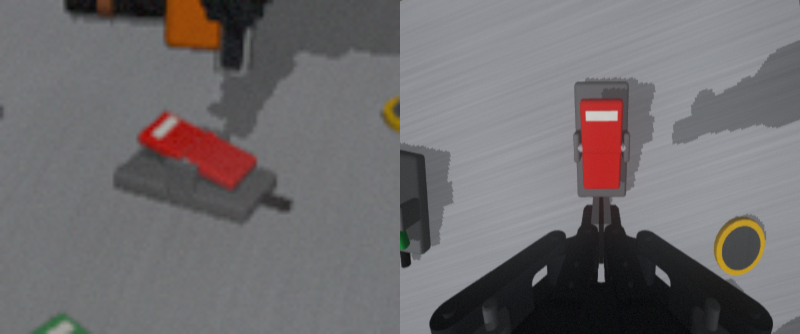

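Red has snapped over: in the side view its bar end is now up and its plain end down. Going to green next.

Scaled: -0.277 m / 0.6 = -0.4617, -0.01 m / 0.6 = -0.0167, 0.16 rad / 2 = 0.08.

Request:
{"op": "jog_arm", "data": {"motion": [{"aperture": 0, "dx": -0.0167, "dy": -0.4617, "wz": 0.08}, {"aperture": 0, "dx": -0.0167, "dy": -0.4617, "wz": 0.08}, {"aperture": 0, "dx": -0.0167, "dy": -0.4617, "wz": 0.08}, {"aperture": 0, "dx": -0.0167, "dy": -0.4617, "wz": 0.08}, {"aperture": 0, "dx": -0.0167, "dy": -0.4617, "wz": 0.08}, {"aperture": 0, "dx": -0.0167, "dy": -0.4617, "wz": 0.08}, {"aperture": 0, "dx": -0.0167, "dy": -0.4617, "wz": 0.08}, {"aperture": 0, "dx": -0.0167, "dy": -0.4617, "wz": 0.08}, {"aperture": 0, "dx": -0.0167, "dy": -0.4617, "wz": 0.08}, {"aperture": 0, "dx": -0.0167, "dy": -0.4617, "wz": 0.08}]}}

```text
t: 3.38
tool_pos: [0.5777, 0.0155, 0.1]
tool_rot: [3.076, -0.638, -0.003]
contact_force: [0.1, -0.3, -0.2]
opening: 0.0002
grip_force: 0.0
```

```bash
python3 - <<'E'
from h import *
im=[optics.get_image(n) for n in("side","wrist")]
cv2.imwrite("pics/c.png",np.hstack([cv2.resize(im[0][120:320,230:470],(400,334)),cv2.resize(im[1],(400,334))])[:,:,::-1])
E
```

```text
(no output)
```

View pics/c.png

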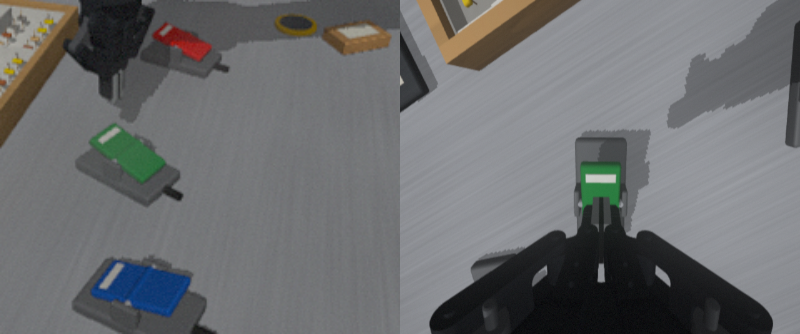

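The wrist view shows green's bar at (600,178). That is the same image spot where red's press point lay before its press, so the fingers are right. Side view: the fingers are above green and clear of blue and the box.

Scaled: 0.064 m / 0.6 = 0.1067, 0.062 m / 0.6 = 0.1033.

Request:
{"op": "jog_arm", "data": {"motion": [{"aperture": 0, "dz": 0.0583}, {"aperture": 0, "dz": 0.0833}, {"aperture": 0, "dz": 0.0917}, {"aperture": 0, "dz": 0.0983}, {"aperture": 0, "dz": 0.1033}, {"aperture": 0, "dz": 0.1067}, {"aperture": 0, "dz": 0.1067}]}}

```text
t: 4.07
tool_pos: [0.5789, 0.0153, 0.0378]
tool_rot: [-3.076, 0.639, -0.001]
contact_force: [-0.1, 0.1, -0.4]
opening: 0.0001
grip_force: 0.0
```

Request:
{"op": "jog_arm", "data": {"motion": [{"aperture": 0, "dz": -0.0583}, {"aperture": 0, "dz": -0.1167}, {"aperture": 0, "dz": -0.1833}, {"aperture": 0, "dz": -0.1833}, {"aperture": 0, "dz": -0.1833}, {"aperture": 0, "dz": -0.1833}]}}

```text
t: 4.57
tool_pos: [0.5787, 0.0156, 0.1479]
tool_rot: [-3.076, 0.638, -0.002]
contact_force: [-0.7, 0.4, -0.4]
opening: 0.0001
grip_force: 0.0
```

```bash
python3 - <<'E'
from h import *
im=[optics.get_image(n) for n in("side","wrist")]
cv2.imwrite("pics/d.png",np.hstack([cv2.resize(im[0][120:320,230:470],(400,334)),cv2.resize(im[1],(400,334))])[:,:,::-1])
E
```

```text
(no output)
```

View pics/d.png

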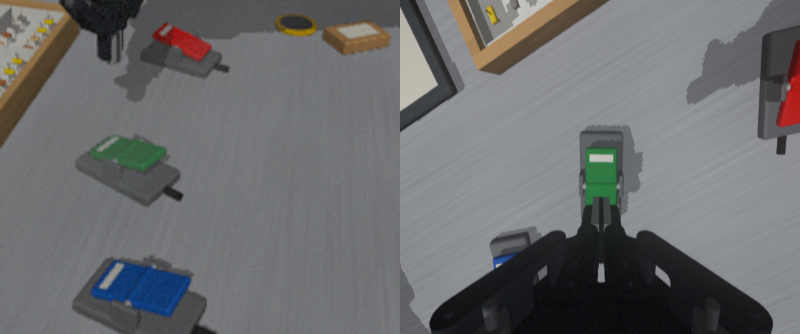

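Green's bar end is now down at (100,145), red's is up, and blue is unchanged. The arm is clear, so I'm handing in.

```bash
python3 -c "
from station import ctrl, optics, job, telemetry
print(job.finish_job())"
```

```text
the job is handed in; nothing more can be done
None
```

I switched the lamp off at red, then the light table on at green; the last pictures show both snapped over and blue still on, and I handed the job in after about 4.7 s of robot time with the arm clear.

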